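Check two hand levers for clearance from the bar

ROBOT

A 6-joint arm with a two-finger parallel gripper is mounted at the origin on the work surface; the furniture and walls round the work are solid. World frame = base frame: x ahead of the robot, y to its left, z up, the work surface at z = 0. Lengths are in m, angles in rad, forces in N, time in s.
With the tool pointing down it reaches from about 0.3 to 0.95 m from the base axis. Payload 3.1 kg.
Tool frame: the origin (TCP) lies midway between the tips of the shut fingers; the grasp point (between the pads) lies 19 mm behind it (arm.grip_point_offset is the distance from the TCP to the grasp point, in m); z points along the fingers, y is the line along which they close (so a half turn about z gives the same grasp; the last joint's range is limited). The gripper opens to 85 mm and grips with 20 to 120 N. Pads are 22 mm wide; open, the fingers measure 114 mm over their backs; the gripper's body (76 mm by 85 mm) begins 54 mm behind the grasp point. The pads swing forward as they close: fully open they stand 13 mm farther back than shut.
Start: joints at [1.124, 0.308, 1.634, -0, 1.2, -0.07], TCP at [0.23, 0.581, 0.231] pointing down, gripper open.
Joint ranges: [-3.06, 3.06], [-0.79, 1.96], [0.05, 2.63], [-1.19, 4.34], [0.05, 2.64], [-2.94, 2.94]. Speed limits (rad/s): [2.79, 2.79, 3.14, 3.14, 3.14, 3.14].

INTERFACE

Orientations are given as a rotation vector (axis times angle).
In Python, from cell import monitor, cams, arm gives the robot as it stands.
- The arm moves only by the shell command python3 -m handwheel 'ROWS' [OPENING]. ROWS is JSON, a list that holds one entry, the list of rows, each a list of 6 numbers: the shift along the world's x, y, z in m, then the turn, a rotation vector about the world's x, y, z in degrees. In form: [[[dx, dy, dz, ax, ay, az], ...]]. A call has 1 to 20 rows; each row is the pose to reach, as a shift and turn from the pose commanded when the call began; what a row does not reach only later rows make up. A row lasts 1/10 s, in which the tool goes at most 50 mm and 8.59 degrees, less where a joint would pass 70% of its speed; a pose out of reach is approached as far as the arm can. A call with a gripper value outside its range is refused whole. OPENING is the finger opening in m, from 0 to 0.0854, set as the call begins (- or left out, the last holds). The fingers move at their own pace and stop on an object; the grip force is fixed at half the most. Time passes only in rows, so rows that repeat a pose let the fingers close. It gives the time, the measured TCP pose, the force, the opening and the grip force at its end, in the units of the state.
- monitor.get_obs(): the state, without advancing time (a new reading comes with each control period).
- cams.snapshot(name): name is "side" or "top" or "wrist"; returns (picture, depth): 420x560x3 uint8, red, green, blue; 420x560 float32, m along the optical axis (not along the pixel's ray), 0 where there is no reading.
- cams.get_calibration(name): a dict with "fx", "fy", "cx", "cy" (pixels), "xyz" and "orientation" of the camera in the world. Camera axes: x right, y down, z forward; pixel columns grow to the right and rows downward; lengths in m; the calibration is good to about 2 mm. A picture is of the moment at which its call begins: read the wrist's pose just before it. get_calibration takes no time and is no camera call; for the wrist camera it gives the pose at the moment of the call.
- arm.hand_in(): hands the job in; it is judged then, once.
The state is a dict: "time_s": time; "qpos": joint angles; "qd": joint speeds; "effort": joint torques, N m; "position": TCP position; "orientation": TCP orientation; "ft_force": force on the tool from outside, world axes, zero at the start; "wrist_torque": the same for the moment, N m; "gripper_width": opening from 0.0 (shut) to 1.0 (fully open); "gripper_force": force on a finger pad.
Only numpy, scipy, OpenCV 4.12 (cv2) and the standard library are available. Lean on these libraries where they do the work, as an engineer would, in place of code of your own. Each camera call takes 0.05 s, during which the arm holds its last target. There are 200 camera calls.

TASK

Check that both hand levers stop short of the bar, using only the fingertips or the backs of the fingers: push, do not grip, and do not touch the rubber grips. First press the short lever in towards its bar until it comes up firm against its stop, and let it spring right back out; then press the long lever in the same way and finish holding it there, firm against its stop, so that the gap can be seen. Do not force the levers past their stops, and leave everything else where it lies.

Things in the scene. Friction and masses are not known exactly. Their poses are not given: they have to be found in the camera images.
- short_stand: Grey steel stand fixed to the bench; carries a handlebar stub with the short lever. Origin on the bench under the stub's middle. Bar level along y, axis 120 mm up, 22 mm thick, free end at y = +103 mm, nothing below it. Foot 100x70x12 mm, 36 mm post and 50x40 mm clamp block (top z = 146 mm) at y = -83 mm. The lever is on the -x side, level with the bar; its pivot at x = -40, y = -50 mm.
- short_grip: Black ribbed rubber grip on the bar of the short-lever stand: 125 mm long, 32 mm thick, inner collar 42 mm. Origin on the bar's axis at the collar end; it runs 125 mm along its +y. Not to be touched.
- short_blade: Bare aluminium blade of the short lever, 90 mm from pivot to the 19 mm ball at its end, about 10 mm thick, 12-15 mm high. Origin: the spot to press, at the middle of the blade's section (5 mm under its surface), 120 mm above the bench, 70 mm from the pivot, 20 mm from the ball. x points across the blade to the bar (the way to press), y along it away from the pivot, z up; it turns with the lever.
- short_lever (a joint): Swing of the short lever about its upright pivot: 0 = out, grows when pressed to the bar; at 0.30 rad it meets its stop, 20 to 30 mm short of the grip. A spring returns it: pressing at the spot takes about 3 N at first, 6.5 N just before the stop, then it comes up firm, with a slight give of 0.01 to 0.02 rad.
- long_stand: Grey steel stand fixed to the bench; carries a handlebar stub with the long lever. Origin on the bench under the stub's middle. Bar level along y, axis 120 mm up, 22 mm thick, free end at y = +103 mm, nothing below it. Foot 100x70x12 mm, 36 mm post and 50x40 mm clamp block (top z = 146 mm) at y = -83 mm. The lever is on the -x side, level with the bar; its pivot at x = -40, y = -50 mm.
- long_grip: Black ribbed rubber grip on the bar of the long-lever stand: 125 mm long, 32 mm thick, inner collar 42 mm. Origin on the bar's axis at the collar end; it runs 125 mm along its +y. Not to be touched.
- long_blade: Bare aluminium blade of the long lever, 145 mm from pivot to the 19 mm ball at its end, about 10 mm thick, 12-15 mm high. Origin: the spot to press, at the middle of the blade's section (5 mm under its surface), 120 mm above the bench, 118 mm from the pivot, 27 mm from the ball. x points across the blade to the bar (the way to press), y along it away from the pivot, z up; it turns with the lever.
- long_lever (a joint): Swing of the long lever about its upright pivot: 0 = out, grows when pressed to the bar; at 0.30 rad it meets its stop, 20 to 30 mm short of the grip. A spring returns it: pressing at the spot takes about 3 N at first, 6 N just before the stop, then it comes up firm, with a slight give of 0.01 to 0.02 rad.
- flux_tin: Round olive tin, 65 mm across, 31 mm high, loose bystander; origin under its centre.
- tape_measure: Yellow and black tape measure, 37 x 87 x 60 mm, loose bystander on the near side of the levers (a like one far back by the cabinet is scenery); origin under its centre.
- spanner: Small steel spanner, 33 x 176 x 6 mm, lying along its y, loose bystander; origin under its centre.
- nut: Steel hexagon nut, 24 x 27 x 13 mm, loose bystander; origin under its centre.

How it is judged:
On the way, in this order (a step that is already met when the one before it is completed fails the run):
1. the short lever is pressed to its stop by the fingers (above 0.26 rad) while the long one is out (value of joint short_lever above 0.26 rad and contact force between the fingers and short_blade above 2 N and value of joint long_lever below 0.05 rad), for 0.2 s.
2. the short lever has sprung back out (below 0.05 rad) and the fingers are off it, the long one still out (value of joint each of short_lever, long_lever below 0.05 rad and contact force between the fingers and short_blade below 0.5 N), for 0.1 s.
At the end, for the whole second after the job is handed in: The long lever is held at its stop by the fingers (joint above 0.26 rad, contact above 2 N, still), the short lever is right out (below 0.05 rad), and the four loose bystanders are within 30 mm of where they lay (value of joint long_lever above 0.26 rad and contact force between the fingers and long_blade above 2 N and velocity of joint long_lever below 0.1 rad/s and value of joint short_lever below 0.05 rad and distance of each of flux_tin, tape_measure, spanner, nut from where it was at the start of the episode below 0.03 m); the arm keeps its last pose, push and grip.
It fails at once if a loose bystander (flux tin, tape measure, spanner, nut) is pushed or carried more than 30 mm (distance of any of flux_tin, tape_measure, spanner, nut from where it was at the start of the episode above 0.03 m).
It fails at once if the fingers press on a rubber grip (more than 2 N) (contact force between the fingers and short_grip above 2 N or contact force between the fingers and long_grip above 2 N).
It fails at once if a lever is forced with more than 40 N (contact force between the fingers and short_blade above 40 N or contact force between the fingers and long_blade above 40 N).
It also fails if it takes over 61 s, if anything falls off the work surface, if the arm or the gripper's body presses on something with over 40 N, if the wrist force passes 120 N, or if a joint passes its speed limit or range.

## Working session

There is one attempt and no reset: what is moved stays moved. The work goes in short steps, Python scripts to look and compute and a shell command to move; the robot and the scene stay as the last step left them, time stands still between calls to the robot, and variables do not carry over. Pictures are saved under pics/ and viewed, at most 10 in all, crops included, and the job is handed in when it is done.

```bash
mkdir -p pics; cat > h.py <<'E'
import numpy as np, cv2
from scipy.spatial.transform import Rotation as R
from cell import monitor, cams, arm
def snap(n,f):
    c=cams.get_calibration(n); p,d=cams.snapshot(n)
    cv2.imwrite(f'pics/{f}.png',p[:,:,::-1]); np.savez(f'pics/{f}.npz',d=d,p=p,**{k:np.array(v) for k,v in c.items()})
def cloud(f):
    z=np.load(f'pics/{f}.npz'); d=z['d']; v,u=np.mgrid[:d.shape[0],:d.shape[1]]
    P=np.stack([(u-z['cx'])/z['fx']*d,(v-z['cy'])/z['fy']*d,d],-1)
    o=z['orientation']; r=R.from_rotvec(o) if o.shape==(3,) else R.from_matrix(o) if o.shape==(3,3) else R.from_quat(o)
    return P@r.as_matrix().T+z['xyz'], z['p'], d>0
E
python3 - <<'E'
from h import *
for n in('side','top'): snap(n,n+'0'); print(cams.get_calibration(n))
o=monitor.get_obs(); print(o)
a=np.vstack([cv2.imread('pics/top0.png'),cv2.imread('pics/side0.png')]); cv2.imwrite('pics/a.png',cv2.resize(np.hstack([a[:420],a[420:]]),(800,300)))
E
```

```text
{'fx': 493.0131799441248, 'fy': 493.0131799441248, 'cx': 270.10279120955624, 'cy': 211.6672341222759, 'xyz': array([ 0.23189719, -0.54179446,  0.6588146 ]), 'orientation': array([-2.19209743,  0.37231155, -0.21163784])}
{'fx': 468.7539427598563, 'fy': 468.7539427598563, 'cx': 284.0402193422965, 'cy': 204.98973780251663, 'xyz': array([0.40589835, 0.18800118, 1.04856418]), 'orientation': array([-2.17082088,  2.17744085, -0.10457223])}
{'time_s': 0.1, 'qpos': array([ 1.12432458e+00,  3.08922400e-01,  1.63509138e+00,  2.38339994e-05,
        1.19969662e+00, -6.96838534e-02]), 'qd': array([-0.00030573, -0.00239842, -0.00460855, -0.00128831, -0.00282229,
       -0.0009899 ]), 'effort': array([-7.54363973e-04, -4.16407871e+01, -2.77643806e+01, -1.02258632e-04,
        4.05264975e-03, -1.22953125e-06]), 'position': array([0.22963985, 0.58046537, 0.23014383]), 'orientation': array([-0.58827001, -3.08545003,  0.0032069 ]), 'ft_force': array([0.26522903, 0.96567983, 0.47915663]), 'wrist_torque': array([ 0.01783849,  0.02467255, -0.01974114]), 'gripper_force': 0.0, 'gripper_width': 0.9978416961208726}
```

View pics/top0.png

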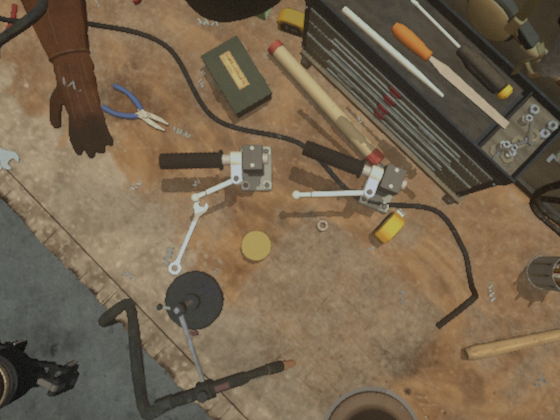

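View pics/side0.png

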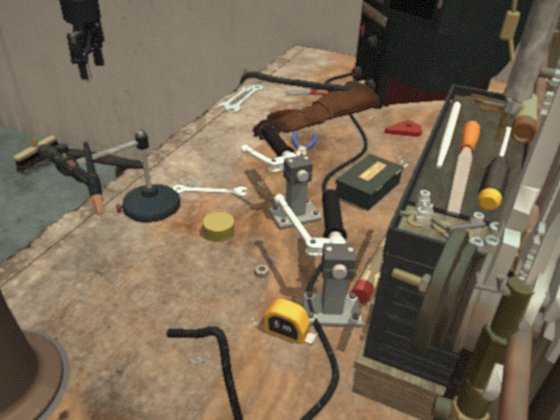

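Top view: short lever ball at (195,197), pivot near (237,180). Long lever ball at (296,194), pivot near (370,192). Tin at (256,246), nut at (322,225), spanner from (175,268) to (200,208), and tape at (390,227). The side view agrees. Next I'll measure from the depth image.

```bash
python3 - <<'E'
from h import *
P,p,ok=cloud('top0')
def at(u,v,r=1):
    q=P[v-r:v+r+1,u-r:u+r+1].reshape(-1,3); return np.round(np.median(q,0),3)
for n,u,v in[('sball',195,197),('spiv',237,180),('sclamp',253,160),('sgripend',162,160),('lball',296,194),('lmid',330,193),('lpiv',370,192),('lclamp',394,180),('lgripend',307,151),('tin',256,246),('nut',322,225),('tape',390,227),('lampbase',205,310),('lampjoint',180,312),('torch',285,365),('torch2',205,390),('hammer',370,150),('sp1',175,268),('sp2',200,208)]: print(n,at(u,v))
# fits: bar line & lever line by height/colour
for nm,(u0,u1,v0,v1) in {'s':(150,285,140,215),'l':(285,415,135,215)}.items():
    Q=P[v0:v1,u0:u1].reshape(-1,3); c=p[v0:v1,u0:u1].reshape(-1,3).astype(int); m=(Q[:,2]>.10)&(Q[:,2]<.16)
    g=Q[m&(c.max(1)<60)]; b=Q[m&(c.min(1)>150)]; k=Q[(Q[:,2]>.138)&(Q[:,2]<.16)&(c.max(1)<150)]
    for t,A in(('grip',g),('blade',b),('clamp',k)):
        mu=A.mean(0); w,s,vt=np.linalg.svd(A[:,:2]-mu[:2],full_matrices=False); pr=(A[:,:2]-mu[:2])@vt[0]
        print(nm,t,len(A),mu.round(4),'dir',vt[0].round(3),'ends',(mu[:2]+vt[0]*pr.min()).round(3),(mu[:2]+vt[0]*pr.max()).round(3),'zmax',A[:,2].max().round(3))
M=ok&(P[...,2]>.03)&(P[...,0]<.52)
# tall things
for z0 in(.1,.16,.22,.3):
    q=P[M&(P[...,2]>z0)]; print(z0,len(q), q.min(0).round(2) if len(q) else '', q.max(0).round(2) if len(q) else '')
E
```

```text
sball [0.509 0.362 0.127]
spiv [0.542 0.279 0.13 ]
sclamp [0.581 0.247 0.141]
sgripend [0.583 0.427 0.133]
lball [0.515 0.162 0.129]
lmid [0.517 0.095 0.124]
lpiv [0.518 0.017 0.132]
lclamp [ 0.54  -0.029  0.14 ]
lgripend [0.6   0.14  0.131]
tin [0.413 0.247 0.03 ]
nut [0.46  0.101 0.   ]
tape [ 0.452 -0.038  0.058]
lampbase [0.277 0.356 0.027]
lampjoint [0.293 0.376 0.179]
torch [0.199 0.185 0.184]
torch2 [0.161 0.327 0.199]
hammer [ 0.623 -0.004  0.033]
sp1 [ 0.365  0.428 -0.002]
sp2 [0.498 0.374 0.004]
s grip 255 [0.5769 0.3685 0.1278] dir [-0.074  0.997] ends [0.581 0.309] [0.572 0.431] zmax 0.138
s blade 542 [0.5558 0.2967 0.1287] dir [-0.656  0.755] ends [0.608 0.237] [0.5   0.361] zmax 0.148
s clamp 467 [0.5884 0.2517 0.1406] dir [ 0.004 -1.   ] ends [0.588 0.392] [0.588 0.229] zmax 0.146
l grip 530 [0.5829 0.0867 0.1297] dir [0.317 0.948] ends [ 0.54  -0.041] [0.603 0.147] zmax 0.155
l blade 651 [0.5308 0.0473 0.1282] dir [ 0.22  -0.975] ends [0.504 0.166] [ 0.553 -0.05 ] zmax 0.148
l clamp 498 [ 0.5509 -0.0268  0.1411] dir [-0.853  0.522] ends [ 0.621 -0.07 ] [ 0.521 -0.008] zmax 0.159
0.1 7990 [ 0.1  -0.37  0.1 ] [0.52 0.64 0.44]
0.16 6040 [ 0.1  -0.33  0.16] [0.52 0.64 0.44]
0.22 3381 [ 0.19 -0.19  0.22] [0.52 0.64 0.44]
0.3 2711 [ 0.19 -0.19  0.3 ] [0.52 0.62 0.44]
```

```bash
python3 -m handwheel '[[[0.05,0,0,0,0,-8],[0.1,0,0,0,0,-16],[0.15,0,0,0,0,-24],[0.2,0,0,0,0,-32],[0.247,0,0,0,0,-40],[0.247,-0.05,0,0,0,-48],[0.247,-0.1,0,0,0,-56],[0.247,-0.15,0,0,0,-56],[0.247,-0.2,0,0,0,-56],[0.247,-0.257,0,0,0,-56],[0.247,-0.257,0,0,0,-56],[0.247,-0.257,0,0,0,-56],[0.247,-0.257,0,0,0,-56]]]' 0
python3 - <<'E'
from h import *
snap('top','top1'); snap('wrist','w1')
o=monitor.get_obs(); print(o['position'],R.from_rotvec(o['orientation']).as_matrix().round(3),o['ft_force'])
a=cv2.imread('pics/top1.png')[100:310,120:400]; b=cv2.imread('pics/w1.png'); cv2.imwrite('pics/b.png',np.hstack([cv2.resize(a,(400,300)),cv2.resize(b,(400,300))]))
E
```

```text
time_s: 1.4
position: [0.4773, 0.3251, 0.2315]
orientation: [-1.968, -2.448, -0.002]
ft_force: [-0.0, -0.2, -0.5]
gripper_width: 0.001
gripper_force: 0.0
[0.47713178 0.32577274 0.23136331] [[-0.216  0.976  0.   ]
 [ 0.976  0.216  0.001]
 [ 0.001  0.001 -1.   ]] [0.1141474  0.72651764 0.15959667]
```

View pics/b.png

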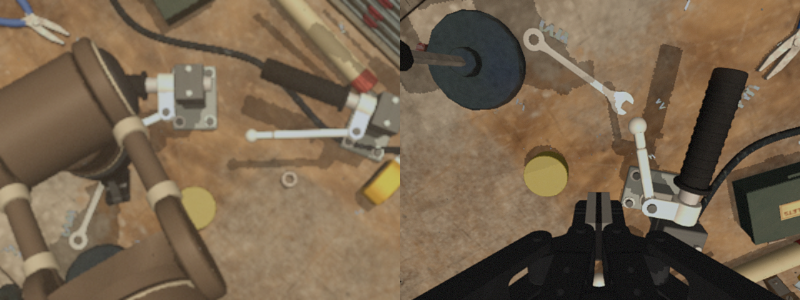

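The wrist view shows the short lever unobstructed: ball at (333,177) and pivot at (355,291) in full-size pixels, with the fingers beside it. I'll refine the position from here.

```bash
python3 - <<'E'
from h import *
P,p,ok=cloud('w1')
for n,u,v in[('ball',333,177),('mid',339,230),('piv',355,291),('grip end',458,105),('grip',430,220),('tip',280,272),('spanner',312,145)]:
    print(n,np.median(P[v-2:v+3,u-2:u+3].reshape(-1,3),0).round(4))
E
```

```text
ball [0.5096 0.3633 0.1289]
mid [0.5254 0.3252 0.1253]
piv [0.5486 0.282  0.1333]
grip end [0.5757 0.4274 0.1327]
grip [0.5839 0.3493 0.1353]
tip [0.4768 0.3362 0.2378]
spanner [5.048e-01 3.710e-01 1.000e-04]
```

```bash
python3 -m handwheel '[[[0,0,-0.05,0,0,0],[0,0,-0.1,0,0,0],[0,0,-0.13,0,0,0],[0.01,0.003,-0.13,0,0,0],[0.019,0.006,-0.13,0,0,0],[0.019,0.006,-0.13,0,0,0],[0.019,0.006,-0.13,0,0,0]]]'
python3 -m handwheel '[[[0.004,0.001,0,0,0,0],[0.008,0.002,0,0,0,0],[0.012,0.004,0,0,0,0],[0.012,0.004,0,0,0,0],[0.012,0.004,0,0,0,0]]]'
python3 -m handwheel '[[[0.003,0.001,0,0,0,0],[0.006,0.002,0,0,0,0],[0.006,0.002,0,0,0,0],[0.006,0.002,0,0,0,0]]]'
```

```text
time_s: 2.2
position: [0.4985, 0.3318, 0.1041]
orientation: [1.967, 2.447, 0.008]
ft_force: [-0.3, 0.0, -0.3]
gripper_width: -0.005
gripper_force: 0.0
time_s: 2.7
position: [0.5075, 0.3341, 0.1014]
orientation: [-1.968, -2.448, 0.001]
ft_force: [-4.3, -0.9, 3.7]
gripper_width: -0.004
gripper_force: 2.3
time_s: 3.1
position: [0.513, 0.3361, 0.1011]
orientation: [-1.968, -2.447, 0.003]
ft_force: [-5.7, -1.1, 5.2]
gripper_width: -0.004
gripper_force: 2.8
```

```bash
python3 -m handwheel '[[[0.003,0.001,0,0,0,0],[0.005,0.0015,0,0,0,0],[0.005,0.0015,0,0,0,0],[0.005,0.0015,0,0,0,0]]]'
python3 - <<'E'
from h import *
snap('wrist','w2'); snap('side','s2')
P,p,ok=cloud('w2'); o=monitor.get_obs(); print(o['position'],o['ft_force'])
b=cv2.imread('pics/w2.png')[60:360,150:550];s=cv2.imread('pics/s2.png')[100:250,200:400]; cv2.imwrite('pics/c.png',np.hstack([b,cv2.resize(s,(400,300))]))
E
```

```text
time_s: 3.5
position: [0.5171, 0.3373, 0.101]
orientation: [-1.967, -2.446, 0.005]
ft_force: [-7.0, -0.3, 6.4]
gripper_width: 0.001
gripper_force: 3.7
[0.51711675 0.33731389 0.10101215] [-6.8325173  -0.11109769  5.2989051 ]
```

View pics/c.png

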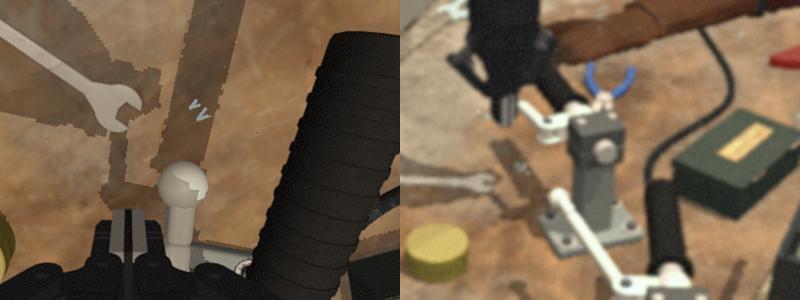

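The fingers are behind the blade, with the ball at about (333,243) in the full wrist image, so the contact is good. I'll compute the angle.

```bash
python3 - <<'E'
from h import *
P,p,ok=cloud('w2')
b=np.median(P[237:246,328:338].reshape(-1,3),0); d=b[:2]-[.5486,.282]; print(b,np.hypot(*d),np.degrees(np.arctan2(-d[0],d[1])))
E
python3 -m handwheel '[[[0.002,0.0005,0,0,0,0],[0.004,0.001,0,0,0,0],[0.004,0.001,0,0,0,0],[0.004,0.001,0,0,0,0]]]'
```

```text
[0.52993595 0.37332722 0.12739216] 0.0932148504052561 11.550182757818803
time_s: 4.0
position: [0.5198, 0.338, 0.1009]
orientation: [-1.966, -2.445, 0.01]
ft_force: [-9.7, -1.1, 8.5]
gripper_width: 0.003
gripper_force: 5.1
```

```bash
python3 -m handwheel '[[[0.001,0,0,0,0,0],[0.002,0.0005,0,0,0,0],[0.002,0.0005,0,0,0,0],[0.002,0.0005,0,0,0,0]]]'
python3 -m handwheel '[[[0.001,0,0,0,0,0],[0.002,0.0005,0,0,0,0],[0.002,0.0005,0,0,0,0],[0.002,0.0005,0,0,0,0]]]'
python3 - <<'E'
from h import *
snap('wrist','w3'); P,p,ok=cloud('w3'); print(monitor.get_obs()['ft_force'])
# ball = points near top, bright
m=(P[...,2]>.118)&(P[...,2]<.135)&(p.min(-1)>120)&(P[...,1]>.36)
q=P[m]; print(len(q),q.mean(0),q.min(0),q.max(0)); d=q.mean(0)[:2]-[.5486,.282]; print(np.hypot(*d),np.degrees(np.arctan2(-d[0],d[1])))
P,p,ok=cloud('w1');m=(P[...,2]>.118)&(P[...,2]<.135)&(p.min(-1)>120)&(P[...,1]>.353)
q=P[m]; print(len(q),q.mean(0)); d=q.mean(0)[:2]-[.5486,.282]; print(np.hypot(*d),np.degrees(np.arctan2(-d[0],d[1])))
E
```

```text
time_s: 4.4
position: [0.52, 0.338, 0.1009]
orientation: [-1.965, -2.443, 0.015]
ft_force: [-14.0, -2.5, 10.8]
gripper_width: -0.002
gripper_force: 7.3
time_s: 4.8
position: [0.52, 0.338, 0.1008]
orientation: [-1.964, -2.441, 0.022]
ft_force: [-18.4, -3.9, 13.4]
gripper_width: -0.0
gripper_force: 9.5
[-17.62157076  -2.93816021  14.2076359 ]
1348 [0.53684529 0.37101166 0.12692341] [0.5299423  0.36001799 0.12189342] [0.54440955 0.37832842 0.13049928]
0.0897844535337799 7.522844707587388
471 [0.51049549 0.36210605 0.12684428]
0.08870701080833329 25.439301590951555
```

Firm at about 0.31 rad: the force rises with no further motion. Now release, retreat and move to the long lever.

```bash
python3 -m handwheel '[[[-0.015,-0.005,0,0,0,0],[-0.035,-0.011,0,0,0,0],[-0.055,-0.017,0,0,0,0],[-0.055,-0.017,0,0,0,0],[-0.055,-0.017,0,0,0,0],[-0.055,-0.017,0,0,0,0]]]'
python3 - <<'E'
from h import *
snap('wrist','w4'); P,p,ok=cloud('w4'); o=monitor.get_obs(); print(o['ft_force'],o['position'])
m=(P[...,2]>.118)&(P[...,2]<.135)&(p.min(-1)>120)&(P[...,1]>.353)
q=P[m]; print(len(q),q.mean(0)); d=q.mean(0)[:2]-[.5486,.282]; print(np.hypot(*d),np.degrees(np.arctan2(-d[0],d[1])))
E
```

```text
time_s: 5.45
position: [0.4738, 0.3232, 0.1017]
orientation: [1.968, 2.447, 0.004]
ft_force: [-0.8, -0.2, 0.3]
gripper_width: -0.001
gripper_force: 0.0
[ 0.65883212 -0.53582418 -0.10367475] [0.47369785 0.32313569 0.10163638]
1078 [0.50986434 0.36467057 0.12693433]
0.09129553116939543 25.10564726573191
```

```bash
python3 -m handwheel '[[[0,0,0.05,0,0,0],[0,0,0.1,0,0,0],[0,0,0.13,0,0,0],[-0.01,-0.05,0.13,0,0,-7],[-0.01,-0.1,0.13,0,0,-14],[-0.01,-0.15,0.13,0,0,-20],[-0.01,-0.19,0.13,0,0,-20],[-0.01,-0.19,0.13,0,0,-20],[-0.01,-0.19,0.13,0,0,-20]]]'
python3 - <<'E'
from h import *
snap('wrist','w5'); o=monitor.get_obs(); print(o['ft_force'],o['position'])
P,p,ok=cloud('w5'); m=(P[...,2]>.117)&(P[...,2]<.14)&(p.min(-1)>120)&(P[...,1]>.02)&(P[...,1]<.19)&(P[...,0]<.55)
q=P[m]
for y in np.arange(.02,.18,.01):
    s=q[abs(q[:,1]-y)<.005]; print(y.round(2),len(s),s[:,0].min().round(4) if len(s) else '',s[:,0].max().round(4) if len(s) else '')
E
```

```text
time_s: 6.4
position: [0.4631, 0.132, 0.2317]
orientation: [2.366, 2.066, 0.003]
ft_force: [0.7, -0.2, 0.3]
gripper_width: 0.004
gripper_force: 0.0
[1.24800341 1.10478733 0.35357485] [0.46298306 0.13284458 0.23167461]
0.02 0  
0.03 26 0.514 0.5241
0.04 137 0.5138 0.5238
0.05 130 0.5137 0.5237
0.06 141 0.5132 0.5234
0.07 145 0.5128 0.5232
0.08 148 0.5126 0.5229
0.09 154 0.512 0.5224
0.1 161 0.5118 0.5221
0.11 166 0.5114 0.5218
0.12 174 0.5111 0.5218
0.13 137 0.5112 0.5208
0.14 169 0.511 0.5205
0.15 169 0.5109 0.5201
0.16 284 0.507 0.5234
0.17 130 0.508 0.5229
```

View pics/w5.png

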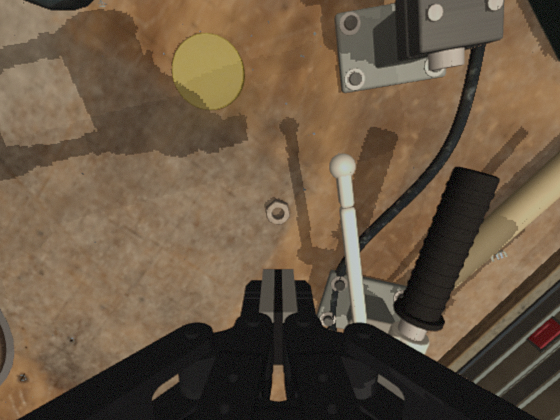

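Ball at (343,165), blade running down to the pivot near (360,320), nut at (278,212) and tin at (208,70). The descent path is clear.

```bash
python3 -m handwheel '[[[0,0,-0.05,0,0,0],[0,0,-0.1,0,0,0],[0,0,-0.13,0,0,0],[0.014,0,-0.13,0,0,0],[0.028,0,-0.13,0,0,0],[0.028,0,-0.13,0,0,0],[0.028,0,-0.13,0,0,0]]]'
python3 -m handwheel '[[[0.005,0,0,0,0,0],[0.01,-0.001,0,0,0,0],[0.015,-0.001,0,0,0,0],[0.02,-0.002,0,0,0,0],[0.02,-0.002,0,0,0,0],[0.02,-0.002,0,0,0,0]]]'
python3 -m handwheel '[[[0.003,-0.001,0,0,0,0],[0.007,-0.001,0,0,0,0],[0.01,-0.002,0,0,0,0],[0.01,-0.002,0,0,0,0],[0.01,-0.002,0,0,0,0]]]'
```

```text
time_s: 7.15
position: [0.4901, 0.1339, 0.1012]
orientation: [-2.362, -2.071, 0.0]
ft_force: [-0.8, -0.8, 0.3]
gripper_width: -0.001
gripper_force: 0.0
time_s: 7.75
position: [0.5087, 0.1314, 0.1009]
orientation: [-2.362, -2.067, 0.002]
ft_force: [-3.6, 3.7, 1.0]
gripper_width: 0.001
gripper_force: 2.3
time_s: 8.25
position: [0.5182, 0.1297, 0.1008]
orientation: [-2.362, -2.065, 0.003]
ft_force: [-6.0, 5.4, 1.2]
gripper_width: 0.001
gripper_force: 2.9
```

```bash
python3 -m handwheel '[[[0.003,-0.001,0,0,0,0],[0.006,-0.001,0,0,0,0],[0.006,-0.001,0,0,0,0],[0.006,-0.001,0,0,0,0]]]'
python3 -m handwheel '[[[0.002,0,0,0,0,0],[0.004,-0.001,0,0,0,0],[0.004,-0.001,0,0,0,0],[0.004,-0.001,0,0,0,0]]]'
python3 - <<'E'
from h import *
snap('wrist','w6'); o=monitor.get_obs(); print(o['ft_force'],o['position'])
for f in('w5','w6'):
    P,p,ok=cloud(f); m=(P[...,2]>.117)&(P[...,2]<.14)&(p.min(-1)>120)&(P[...,1]>.146)&(P[...,1]<.19)&(P[...,0]<.57)&(P[...,0]>.5)
    q=P[m]; q=q[q[:,1]>q[:,1].max()-.019]; c=q.mean(0); d=c[:2]-[.5195,.017]; print(len(q),c,np.hypot(*d),np.arctan2(d[0],d[1]))
E
```

```text
time_s: 8.65
position: [0.5238, 0.1285, 0.1007]
orientation: [-2.361, -2.066, 0.005]
ft_force: [-5.8, 3.8, 1.8]
gripper_width: 0.004
gripper_force: 3.2
time_s: 9.05
position: [0.5277, 0.1277, 0.1007]
orientation: [-2.361, -2.065, 0.004]
ft_force: [-5.8, 5.4, 1.5]
gripper_width: -0.0
gripper_force: 3.4
[-5.66459028  4.71864294  2.05027228] [0.52767768 0.12774423 0.1007069 ]
485 [0.51496518 0.16115084 0.12682909] 0.14422215655831996 -0.031448445625927426
1942 [0.55633395 0.15721406 0.1266198 ] 0.1449714541961593 0.2568935454928867
```

```bash
python3 -m handwheel '[[[0.001,0,0,0,0,0],[0.003,0,0,0,0,0],[0.003,0,0,0,0,0],[0.003,0,0,0,0,0]]]'
python3 -m handwheel '[[[0.001,0,0,0,0,0],[0.002,0,0,0,0,0],[0.002,0,0,0,0,0],[0.002,0,0,0,0,0],[0.002,0,0,0,0,0]]]'
```

```text
time_s: 9.5
position: [0.5289, 0.1275, 0.1006]
orientation: [-2.359, -2.064, 0.01]
ft_force: [-9.7, 4.3, 5.4]
gripper_width: -0.0
gripper_force: 5.2
time_s: 10.0
position: [0.5291, 0.1275, 0.1005]
orientation: [-2.357, -2.062, 0.015]
ft_force: [-13.2, 3.4, 9.0]
gripper_width: -0.004
gripper_force: 7.2
```

Firm: the force goes up with only 0.2 mm of travel. I'll do a final look and hold before handing in.

```bash
python3 -m handwheel '[[[0,0,0,0,0,0],[0,0,0,0,0,0],[0,0,0,0,0,0],[0,0,0,0,0,0],[0,0,0,0,0,0]]]'
python3 - <<'E'
from h import *
snap('wrist','w7'); snap('side','s7'); o=monitor.get_obs(); print(o['ft_force'],o['position'])
P,p,ok=cloud('w7'); m=(P[...,2]>.117)&(P[...,2]<.14)&(p.min(-1)>120)&(P[...,1]>.13)&(P[...,1]<.19)&(P[...,0]<.58)&(P[...,0]>.5)
q=P[m]; q=q[q[:,1]>q[:,1].max()-.019]; c=q.mean(0); d=c[:2]-[.5195,.017]; print(c,np.hypot(*d),np.arctan2(d[0],d[1])+.0314)
E
```

```text
time_s: 10.5
position: [0.5291, 0.1275, 0.1005]
orientation: [-2.357, -2.062, 0.015]
ft_force: [-13.5, 4.6, 9.0]
gripper_width: -0.0
gripper_force: 7.1
[-14.12073477   5.05291474   9.24675973] [0.52909643 0.12748361 0.10056108]
[0.55807699 0.15681514 0.12659923] 0.14503949897359242 0.3006159991320752
```

View pics/s7.png

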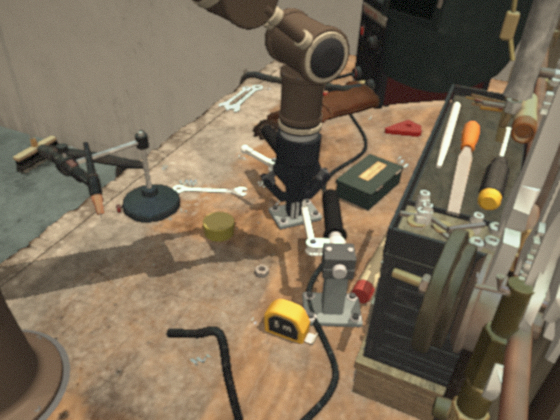

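The side view shows the long lever (307,225) pressed in and the short lever (255,155) out. The tin, nut, tape and spanner have not moved.

```bash
python3 -c "
from cell import arm
print(arm.hand_in())"
```

```text
the job is handed in; nothing more can be done
None
```

I pressed the short lever to its stop (about 0.31 rad) and it sprang right back out; the long lever is now held firm against its stop (about 0.30 rad, about 14 N), the bystanders look unmoved, and the job is handed in.

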